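# Load a slide holder under the stage clip

## Task

Load the slide holder on the stage plate: with one fingertip press the spring clip's long thumb plate down and hold it there, and with the other fingertip push the holder along its channel, under the raised jaw, until it is fully home against the end stop. Keep the clip held down until the holder is home, then let go so that the jaw comes down on the holder. Only press and push: the holder stays flat in its channel and is never lifted, and the other things on the bench stay where they are.

Things in the scene. Friction and masses are not known exactly. Their poses are not given: they have to be found in the camera images.
- stage: Aluminium stage plate fixed to the bench, 220 (x) x 130 (y) x 20 mm high; origin at the centre of its underside. Its top is the floor of a channel along x, 53 mm wide, centred on y = -25 mm, x -90 to +90 mm, between steel rails 6 mm high, 4 mm thick. The holder is pushed towards +x, to a dark stop bar 12 mm high at x = +90 mm.
- stop_face (a point): Point on the stop bar's face, in the middle of the channel's width, 5 mm above the plate's top (x 90, y -25, z 25 mm in the stage's frame); axes as the stage's. The holder's front edge must meet this face.
- clip_hinge (a point): Middle of the clip's hinge line, which runs along the stage's x at y = +9 mm, 12 mm above the plate's top (x 0, y 9, z 32 mm in the stage's frame), held in two lugs 16 mm high at x = -91 and +86 mm. The hinge barrel is 8 mm thick. Thumb plate on its +y side, jaw on its -y side.
- holder: The slide holder: flat grey plastic block 80 (x, along the channel) x 50 (y) x 12 mm high, about 90 g, a pale slide on top; loose, flat in the channel in front of the jaw. Origin at the centre of its underside; its x points to the stop. Starts 34 to 54 mm short of home, 9 to 29 mm short of the jaw. Slides with a push of 1 or 2 N.
- holder_front (a point): Middle of the holder's front (+x) edge face, half way up (6 mm); 40 mm ahead of the holder's origin.
- holder_rear (a point): Middle of the holder's rear (-x) edge face, half way up (6 mm), 40 mm behind its origin: where to push. Nothing but the channel's floor lies behind it.
- clip (a joint): Angle of the spring clip (rad). 0: at rest, the jaw's lower edge about 5 mm above the channel's floor, blocking the holder. Grows as the thumb plate is pressed; from 0.26 the jaw clears the holder; 0.45: hard stop, thumb plate level. Needs about 3 N on the middle of the thumb plate to start, 8 N at the stop; springs back when let go. About 0.23 with the jaw resting on the holder.
- thumb_plate (a point): Middle of the top of the clip's thumb plate, a slippery steel strip 165 (x, -85 to +80 mm in the stage's frame) x 45 mm (y 15 to 60 mm when level); a fingertip slides along it easily. At rest it rises outwards by 26 degrees, this point about 18 mm above the plate's top; at the stop it is level, 3 mm above the plate's top, so two level tips hold it and meet the holder's rear edge.
- jaw_pad (a point): Middle of the lower face of the jaw's pad, 15 mm (x, from 65 to 80 mm in the stage's frame) x 10 mm (y from -21 to -11 mm), on the clip; it hangs over the channel. The jaw is the highest part of the clip on that side, up to 27 mm above the plate's top when raised.
- tube_rack: White plastic tube rack with capped glass vials, 75 x 190 x 96 mm high, beyond the stage. Origin under its centre. Leave alone.
- dropper: Amber dropper bottle, 32 mm across, 65 mm high. Origin under its centre. Leave alone.
- sample_jar: Clear jar with white cap, 50 mm across, 55 mm high. Origin under its centre. Leave alone.
- stain_cup: Glass staining cup, 56 mm across, 60 mm high. Origin under its centre. Leave alone.
- slide_box: Closed slide box, blue and white, 96 x 86 x 33 mm high. Origin under its centre. Leave alone.
- spare_holder: Short spare holder lying on the bench, 50 x 50 x 12 mm, grey. Origin under its centre. Leave alone.
- spatula: Steel lab spatula lying on the bench, 170 x 12 x 5 mm. Origin under its middle. Leave alone.
Not all that is in view belongs to the job. Leave any brown, orange or yellow look-alike of the holder alone.

How it is judged:
By the outcome, as a careful person would: the job done as asked, in the order asked, and still so for the second after the job is handed in, with the robot touching nothing.
It also fails if it takes over 40 s, if anything falls off the work surface, if the arm or the gripper's body presses on something with over 40 N, if the wrist force passes 120 N, or if a joint passes its speed limit or range.

## Robot

A 6-joint arm with a two-finger parallel gripper is mounted at the origin on the work surface. World frame = base frame: x ahead of the robot, y to its left, z up, the work surface at z = 0. Lengths are in m, angles in degrees, forces in N, time in s.
With the tool pointing down it reaches from about 0.375 to 0.9 m from the base axis. Payload 3.1 kg.
Tool frame: the origin (TCP) lies where the fingers leave the gripper's body, on its centre line; the fingertips stand 70 mm ahead of it and the grasp point (between the pads) lies 51 mm ahead of it; z points along the fingers, y is the line along which they close (so a half turn about z gives the same grasp; the last joint's range is limited). The gripper opens to 87 mm and grips with 3 to 60 N. Pads are 19 mm wide; open, the fingers measure 117 mm over their backs; the gripper's body (75 mm by 190 mm) begins 51 mm behind the grasp point.
Start: joints at [52.97, 30.224, 82.088, -0, 67.689, -10.227], TCP at [0.282, 0.558, 0.292] pointing down, gripper open.
Joint ranges: [-176.69, 176.69], [-43.24, 126.21], [12.49, 139.97], [-82, 262], [0, 151.66], [-163.58, 163.58]. Speed limits (degrees/s): [159.86, 159.86, 180, 180, 180, 180].

## Interface

Orientations are given as a 3x3 rotation matrix whose columns are the frame's x, y, z axes.
In Python, from rig import readout, capture, calibration, bot, look_for gives the robot as it stands. The module is installed in compiled form; this text tells all that it offers.
- The arm moves only by the shell command python3 -m pendant 'ROWS'. ROWS is JSON, a list of rows, each a list of 7 numbers: the shift along the tool's x, y, z normalised to -1 to 1, where 1 is 200 mm, then the turn, a rotation vector about the tool's x, y, z normalised to -1 to 1, where 1 is 180 degrees, then the closure, from -1 (fully open) to 1 (shut). In form: [[dx, dy, dz, ax, ay, az, grip], ...]. A call has 1 to 8 rows; each row is the pose to reach, as a shift and turn from the pose commanded when the call began, along the tool's axes at that moment, turning the shorter way round; what a row does not reach only later rows make up. A row lasts 1/10 s, in which the tool goes at most 50 mm and 8.59 degrees, less where a joint would pass 70% of its speed; a pose out of reach is approached as far as the arm can. A call with a number of a shift or a turn outside -1 to 1 is refused whole. A call with a gripper value outside its range is refused whole. The fingers move at their own pace and stop on an object; the grip force is fixed at half the most. Time passes only in rows, so rows that repeat a pose let the fingers close. It gives the time, the measured TCP pose, the force, the opening and the grip force at its end, in the units of the state.
- readout.read_state(): the state, without advancing time (a new reading comes with each control period).
- capture(name): name is "scene" or "top"; returns (picture, depth): 384x512x3 uint8, red, green, blue; 384x512 float32, m along the optical axis (not along the pixel's ray), 0 where there is no reading.
- calibration(name): a dict with "mtx" (3x3 intrinsics, pixels), "k1" (the pictures are not rectified: a ray, as slopes to the right and down, at radius r is drawn at 1 + k1 r^2 times it, then the intrinsics apply), "T" (4x4, takes a point from camera to world coordinates). Camera axes: x right, y down, z forward; pixel columns grow to the right and rows downward; lengths in m; the calibration is good to about 2 mm. A picture is of the moment at which its call begins. calibration takes no time and is no camera call.
- bot.hand_in(): hands the job in; it is judged then, once.
Trained networks look in the newest picture that a camera, given by its name, has taken for a name from the list of things; names that differ only in an ending like _2 or _b are one class to them, and where a whole thing is asked for, a point or a joint stands for the part that bears it (a point fixed in the world has none). Each returns a list of dicts, best first, with "conf" (0 to 1); they miss things now and then, are a little off and sometimes report something else, mostly with a low value. They report only what shows in the picture. A call takes as long as a camera call. They do not tell look-alikes from the thing itself.
- look_for(thing, camera): "extent" ([left, top, right, bottom] in pixels, round what is visible of it).
The state is a dict: "time_s": time; "joint_positions": joint angles; "qvel": joint speeds; "tau": joint torques, N m; "position": TCP position; "tcp_rot": TCP orientation; "force": force on the tool from outside, world axes, zero at the start; "moment": the same for the moment, N m; "opening": opening from 0.0 (shut) to 1.0 (fully open); "grasp_force": force on a finger pad.
Only numpy, scipy, OpenCV 4.12 (cv2) and the standard library are available. Lean on these libraries where they do the work, as an engineer would, in place of code of your own. Each camera call takes 0.05 s, during which the arm holds its last target. There are 200 camera calls.

## Working session

There is one attempt and no reset: what is moved stays moved. The work goes in short steps, Python scripts to look and compute and a shell command to move; the robot and the scene stay as the last step left them, time stands still between calls to the robot, and variables do not carry over. Pictures are saved under pics/ and viewed, at most 10 in all, crops included, and the job is handed in when it is done.

```bash
mkdir -p pics; cat > h.py <<'E'
import numpy as np, cv2
from rig import readout, capture, calibration, bot, look_for
def world(cam,dep,u,v,z=None):
    c=calibration(cam); K=np.array(c["mtx"]);T=np.array(c["T"]);k=c["k1"]
    p=np.array([(u-K[0,2])/K[0,0],(v-K[1,2])/K[1,1]]);q=p.copy()
    for _ in range(20): q=p/(1+k*(q@q))
    d=np.array([q[0],q[1],1.])
    if z is None: return T[:3,:3]@(d*dep[int(round(v)),int(round(u))])+T[:3,3]
    r=T[:3,:3]@d; return T[:3,3]+r*(z-T[2,3])/r[2]
def save(n,im,s=1.5): cv2.imwrite(n,cv2.resize(im[:,:,::-1],None,fx=s,fy=s,interpolation=cv2.INTER_CUBIC))
E
python3 - <<'E'
from h import *
for n in ("scene","top"):
    im,d=capture(n); save(f"pics/{n}0.png",im); np.savez(n+"0.npz",im=im,d=d)
    for t in ("stage","holder","clip","thumb_plate","jaw_pad","tube_rack","spare_holder"):
        r=look_for(t,n); print(n,t,[(np.round(x["extent"]).tolist(),round(x["conf"],2)) for x in r[:3]])
print(readout.read_state())
E
```

```text
scene stage [([204.0, 164.0, 300.0, 242.0], 0.77)]
scene holder [([109.0, 171.0, 148.0, 191.0], 0.79), ([218.0, 183.0, 256.0, 211.0], 0.78), ([95.0, 235.0, 128.0, 274.0], 0.59)]
scene clip [([240.0, 165.0, 289.0, 220.0], 0.7)]
scene thumb_plate [([314.0, 167.0, 338.0, 199.0], 0.51)]
scene jaw_pad [([240.0, 166.0, 288.0, 216.0], 0.82)]
scene tube_rack [([221.0, 206.0, 346.0, 295.0], 0.96), ([238.0, 166.0, 291.0, 222.0], 0.56)]
scene spare_holder [([325.0, 213.0, 349.0, 235.0], 0.74)]
top stage [([182.0, 146.0, 209.0, 166.0], 0.71), ([221.0, 160.0, 282.0, 255.0], 0.63), ([324.0, 214.0, 351.0, 238.0], 0.61)]
top holder [([247.0, 272.0, 283.0, 309.0], 0.81), ([334.0, 264.0, 372.0, 308.0], 0.61), ([252.0, 185.0, 276.0, 220.0], 0.6)]
top clip [([226.0, 165.0, 261.0, 241.0], 0.83)]
top thumb_plate [([227.0, 167.0, 262.0, 242.0], 0.76)]
top jaw_pad [([226.0, 166.0, 261.0, 238.0], 0.58)]
top tube_rack [([214.0, 96.0, 298.0, 137.0], 0.72)]
top spare_holder [([183.0, 144.0, 208.0, 165.0], 0.79)]
{'time_s': 0.8, 'joint_positions': array([ 5.29702363e+01,  3.02214759e+01,  8.20892330e+01, -1.26746138e-04,
        6.76893423e+01, -1.02276121e+01]), 'qvel': array([-0.06279994, -0.02004405, -0.02587538, -0.01752662, -0.01740679,
       -0.09286049]), 'tau': array([-4.09140557e-04, -4.39948475e+01, -1.76973528e+01,  6.34696847e-02,
        5.03724581e-02, -2.93589562e-05]), 'position': array([0.28177425, 0.55783741, 0.29226164]), 'tcp_rot': array([[-8.92569265e-01,  4.50910310e-01,  1.09524251e-06],
       [ 4.50910310e-01,  8.92569265e-01, -1.94639622e-06],
       [-1.85522992e-06, -1.24343731e-06, -1.00000000e+00]]), 'force': array([ 0.01371445, -0.66001562,  0.48835501]), 'moment': array([ 0.05358625, -0.00777389,  0.0262291 ]), 'grasp_force': 0.0, 'opening': 0.9987379036401752}
```

View pics/scene0.png

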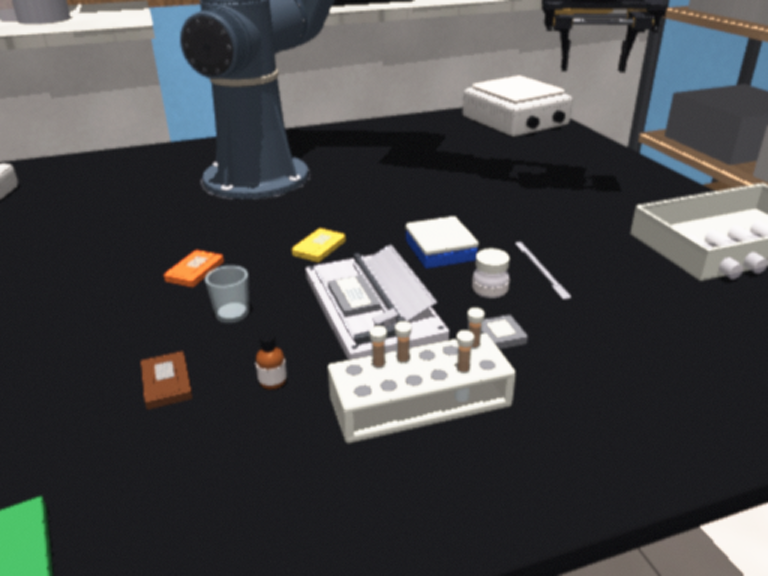

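View pics/top0.png

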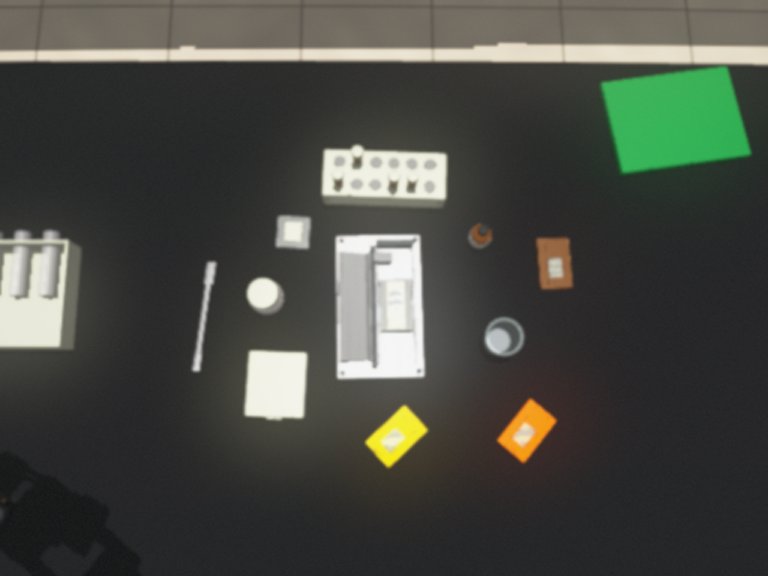

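The top view (1.5x) shows three kinds of holder-like thing. The grey block with a pale slide at (395,303), in the channel beside the clip, fits the description. The yellow (397,436), orange (527,431) and brown (555,263) look-alikes and the small spare holder (293,231) do not. I'll confirm with a crop and fit the stage.

```bash
python3 - <<'E'
from h import *
f=np.load("top0.npz"); im,d=f["im"],f["d"]
c=im[148:262,212:296]; save("pics/crop1.png",c,5.2)
g=cv2.cvtColor(im,cv2.COLOR_RGB2GRAY)
m=np.zeros_like(g); m[150:258,218:288]=(g[150:258,218:288]>90)
n,l,s,_=cv2.connectedComponentsWithStats(m); i=1+np.argmax(s[1:,4])
cn=max(cv2.findContours((l==i).astype(np.uint8),0,2)[0],key=cv2.contourArea)[:,0,:]
P=np.array([world("top",d,u,v,.02)[:2] for u,v in cn])
r=cv2.minAreaRect((P*1000).astype(np.float32)); print(r,s[i]); print(cv2.boxPoints(r))
# scene camera depth check: heights grid around the stage from both cams
for n in("scene","top"):
    f=np.load(n+"0.npz");D=f["d"]
    vs,us=np.nonzero(D>0); W=[]
    c=calibration(n);K=np.array(c["mtx"])
    box=(200,160,305,245) if n=="scene" else (215,150,295,260)
    pts=np.array([world(n,D,u,v) for v in range(box[1],box[3]) for u in range(box[0],box[2]) if D[v,u]>0])
    s=pts[(pts[:,2]>.012)&(pts[:,2]<.024)]
    print(n,len(pts),np.percentile(s,[1,50,99],axis=0).round(4).tolist())
    np.save(n+"pts.npy",pts)
E
```

```text
((533.8564453125, 68.8866958618164), (228.34396362304688, 137.9652557373047), 0.3314814865589142) [ 223  155   62   99 5907]
[[ 4.1928726e+02  1.3720763e+02]
 [ 4.2008548e+02 -7.5531185e-01]
 [ 6.4842566e+02  5.6576538e-01]
 [ 6.4762744e+02  1.3852870e+02]]Traceback (most recent call last):
  File "<stdin>", line 16, in <module>
  File "h.py", line 4, in world
    c=calibration(cam); K=np.array(c["mtx"]);T=np.array(c["T"]);k=c["k1"]
ValueError: time passes only in moves, steps and waits
```

View pics/crop1.png

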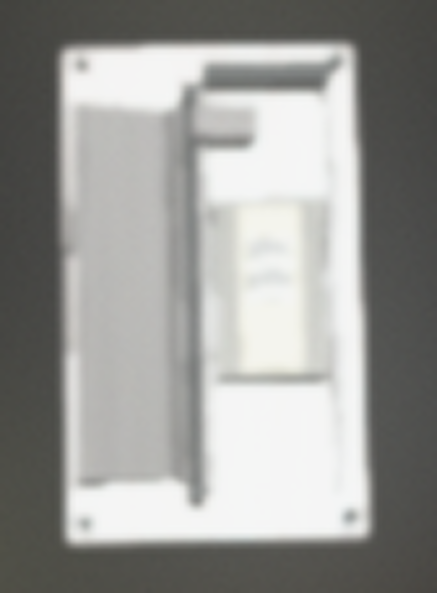

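The crop confirms the grey holder with a pale slide in the channel, front at crop y≈203, rear y≈377, with the jaw at (222,125) and the thumb plate on the left. I'll convert the measured corners into positions and check them against the known sizes.

```bash
sed -i 's/^def world/import functools\ncalibration=functools.lru_cache(None)(calibration)\ndef world/' h.py; python3 - <<'E'
from h import *
f=np.load("top0.npz"); D=f["d"]
P=lambda x,y,z: world("top",D,212+(x+.5)/5.2-.5,148+(y+.5)/5.2-.5,z)
print("cam",np.array(calibration("top")["T"])[:3,3])
for k,x,y,z in [("TL",60,47,.02),("TR",355,43,.02),("BR",369,543,.02),("BL",66,545,.02),("sTL",82,65,.02),("sTR",335,62,.02),("sBR",350,517,.02),("sBL",85,524,.02),
 ("hrearL",218,376,.032),("hrearR",328,376,.032),("hfrontL",208,203,.032),("hfrontR",325,203,.032),("stopface bottom",262,90,.032),("hingeBot",196,503,.034),("hingeTop",188,86,.034)]: print(k,(P(x,y,z)*1000).round(1)[:2])
for n,b in(("scene",(200,160,305,245)),("top",(215,150,295,260))):
    D=np.load(n+"0.npz")["d"]
    p=np.array([world(n,D,u,v) for v in range(b[1],b[3]) for u in range(b[0],b[2]) if D[v,u]>0])
    for lo,hi in((.014,.026),(.029,.035)):
        s=p[(p[:,2]>lo)&(p[:,2]<hi)&(p[:,0]<.67)]; r=cv2.minAreaRect((s[:,:2]*1000).astype(np.float32))
        print(n,lo,len(s),r)
E
```

```text
cam [0.36390757 0.08090488 1.09064736]
TL [644.  138.2]
TR [645.5   5.3]
BR [421.8   3.1]
BL [421.8 134.3]
sTL [635.7 128.3]
sTR [636.7  14.5]
sBR [433.   11.2]
sBL [430.8 126.2]
hrearL [493.5  68.2]
hrearR [493.2  20.5]
hfrontL [569.9  72.1]
hfrontR [569.7  20.7]
stopface bottom [620.9  47.9]
hingeBot [438.6  78.1]
hingeTop [622.4  80.7]
scene 0.014 1805 ((488.1415100097656, 115.01372528076172), (316.6535949707031, 226.55625915527344), 0.442660927772522)
scene 0.029 1290 ((515.9307250976562, 92.03662109375), (145.3367462158203, 281.7294921875), 52.02865982055664)
top 0.014 2418 ((534.3977661132812, 70.71603393554688), (219.96804809570312, 130.08285522460938), 0.2941192388534546)
top 0.029 1251 ((537.2450561523438, 63.751914978027344), (195.1785888671875, 95.71601867675781), 1.186963677406311)
```

Depth fit of the plate gives 220.0 x 130.1 mm, matching the given size. The stage centre is world (534.4, 70.7) mm with yaw about 0.8°, and the holder's rear is at x≈493 mm, i.e. stage −41, which is in range. Moving above it now.

```bash
python3 -m pendant '[[-0.967,-0.862,0,0,0,0,-0.17],[-0.967,-0.862,0,0,0,0,-0.17],[-0.967,-0.862,0,0,0,0,-0.17],[-0.967,-0.862,0,0,0,0,-0.17],[-0.967,-0.862,0,0,0,0,-0.17],[-0.967,-0.862,0,0,0,0,-0.17],[-0.967,-0.862,0,0,0,0,-0.17]]' && python3 -m pendant '[[-0.967,-0.862,0,0,0,-0.153,-0.17],[-0.967,-0.862,0,0,0,-0.153,-0.17],[-0.967,-0.862,0,0,0,-0.153,-0.17],[-0.967,-0.862,0,0,0,-0.153,-0.17],[-0.967,-0.862,0,0,0,-0.153,-0.17],[-0.967,-0.862,0,0,0,-0.153,-0.17],[-0.967,-0.862,0,0,0,-0.153,-0.17],[-0.967,-0.862,0,0,0,-0.153,-0.17]]'; python3 -c "
from h import *
s=readout.read_state();print(s['tcp_rot'].round(4),s['opening'],s['position'],s['force'])"
```

```text
time_s: 1.5
position: [0.3775, 0.3156, 0.2925]
tcp_rot: [[-0.891, 0.454, 0.0], [0.454, 0.891, 0.0], [-0.0, 0.001, -1.0]]
force: [0.1, 0.3, 0.3]
opening: 0.595
grasp_force: 0.0
time_s: 2.3
position: [0.4718, 0.0767, 0.2921]
tcp_rot: [[-1.0, -0.013, -0.0], [-0.013, 1.0, 0.001], [0.0, 0.001, -1.0]]
force: [0.2, -0.5, -0.0]
opening: 0.585
grasp_force: 0.0
[[-9.999e-01 -1.270e-02 -3.000e-04]
 [-1.270e-02  9.999e-01  1.000e-03]
 [ 3.000e-04  1.000e-03 -1.000e+00]] 0.5853655388168897 [0.47179923 0.0766686  0.29214115] [ 0.20067366 -0.49369185 -0.04002809]
```

```bash
python3 -m pendant '[[0,0,0.2,0,0,0,-0.17],[0,0,0.4,0,0,0,-0.17],[0,0,0.6,0,0,0,-0.17],[0,0,0.78,0,0,0,-0.17],[0,0,0.8,0,0,0,-0.17],[0,0,0.8,0,0,0,-0.17],[0,0,0.8,0,0,0,-0.17]]'; python3 - <<'E'
from h import *
im,d=capture("scene"); save("pics/s1.png",im[140:260,180:330],5)
E
```

```text
time_s: 3.0
position: [0.4723, 0.0766, 0.1336]
tcp_rot: [[-1.0, -0.014, 0.003], [-0.014, 1.0, -0.0], [-0.003, -0.0, -1.0]]
force: [0.7, 0.4, 0.9]
opening: 0.585
grasp_force: 0.0
```

View pics/s1.png

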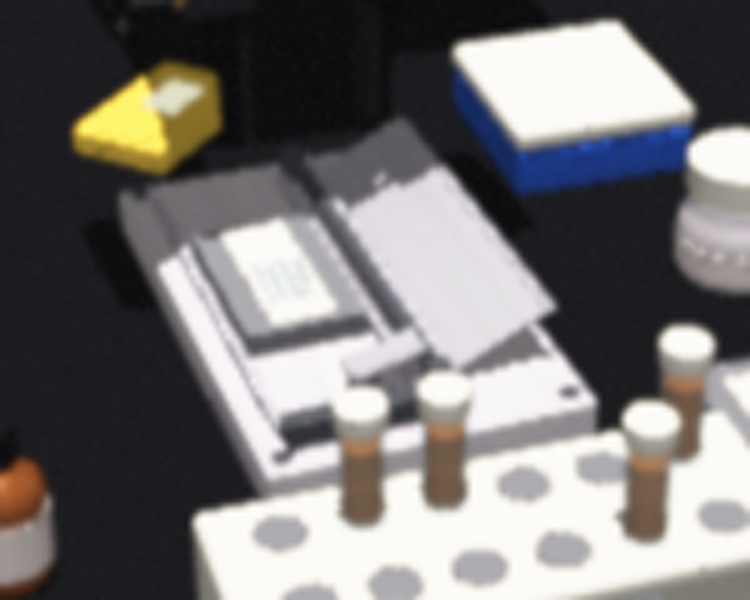

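The picture shows the holder at crop (285,280), the raised jaw at (385,355) and the gripper hovering over the rear end in shadow; nothing is displaced. Now pressing slowly.

```bash
python3 -m pendant '[[0,0,0.03,0,0,0,-0.17],[0,0,0.06,0,0,0,-0.17],[0,0,0.09,0,0,0,-0.17],[0,0,0.11,0,0,0,-0.17],[0,0,0.13,0,0,0,-0.17],[0,0,0.14,0,0,0,-0.17],[0,0,0.15,0,0,0,-0.17],[0,0,0.15,0,0,0,-0.17]]'
```

```text
time_s: 3.85
position: [0.4715, 0.0757, 0.1022]
tcp_rot: [[-1.0, -0.013, -0.0], [-0.013, 1.0, 0.0], [0.0, 0.0, -1.0]]
force: [-1.2, 0.9, 3.5]
opening: 0.587
grasp_force: 1.8
```

```bash
python3 -m pendant '[[0,0,0.01,0,0,0,-0.17],[0,0,0.02,0,0,0,-0.17],[0,0,0.03,0,0,0,-0.17],[0,0,0.037,0,0,0,-0.17],[0,0,0.037,0,0,0,-0.17],[0,0,0.037,0,0,0,-0.17]]'; python3 - <<'E'
from h import *
im,d=capture("scene"); save("pics/s2.png",im[140:260,180:330],5)
E
```

```text
time_s: 4.45
position: [0.4716, 0.0752, 0.0951]
tcp_rot: [[-1.0, -0.013, 0.0], [-0.013, 1.0, -0.001], [-0.0, -0.001, -1.0]]
force: [-1.2, -2.9, 7.5]
opening: 0.588
grasp_force: 3.6
```

View pics/s2.png

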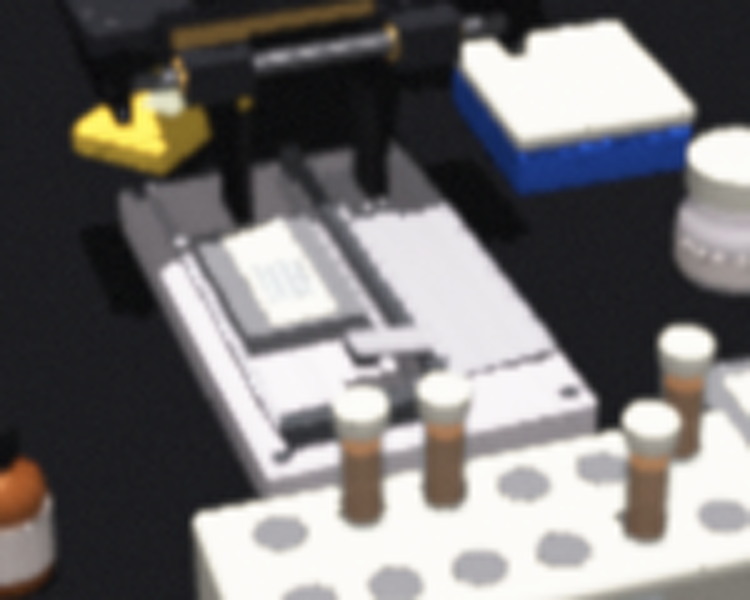

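The thumb plate is level and the jaw is raised (370,345). The inner fingertip is behind the holder (238,210), and the outer one is on the plate (375,190). Pushing.

```bash
python3 -m pendant '[[-0.025,0,0,0,0,0,-0.17],[-0.05,0,0,0,0,0,-0.17],[-0.07,0,0,0,0,0,-0.17],[-0.09,0,0,0,0,0,-0.17],[-0.115,0,0,0,0,0,-0.17],[-0.14,0,0,0,0,0,-0.17],[-0.165,0,0,0,0,0,-0.17],[-0.19,0,0,0,0,0,-0.17]]'
```

```text
time_s: 5.3
position: [0.5075, 0.0762, 0.0948]
tcp_rot: [[-1.0, -0.014, -0.005], [-0.014, 1.0, 0.0], [0.005, 0.0, -1.0]]
force: [-4.3, -0.5, 7.3]
opening: 0.586
grasp_force: 3.7
```

```bash
python3 -m pendant '[[-0.02,0,0,0,0,0,-0.17],[-0.04,0,0,0,0,0,-0.17],[-0.06,0,0,0,0,0,-0.17],[-0.08,0,0,0,0,0,-0.17],[-0.09,0,0,0,0,0,-0.17],[-0.1,0,0,0,0,0,-0.17],[-0.105,0,0,0,0,0,-0.17],[-0.105,0,0,0,0,0,-0.17]]'
```

```text
time_s: 6.1
position: [0.5288, 0.0764, 0.0948]
tcp_rot: [[-1.0, -0.014, -0.004], [-0.014, 1.0, -0.0], [0.004, -0.0, -1.0]]
force: [-4.0, -0.1, 7.1]
opening: 0.583
grasp_force: 3.5
```

```bash
python3 -m pendant '[[-0.005,0,0,0,0,0,-0.17],[-0.01,0,0,0,0,0,-0.17],[-0.015,0,0,0,0,0,-0.17],[-0.02,0,0,0,0,0,-0.17],[-0.02,0,0,0,0,0,-0.17]]'; python3 - <<'E'
from h import *
im,d=capture("scene"); save("pics/s3.png",im[140:260,180:330],5)
E
```

```text
time_s: 6.6
position: [0.5327, 0.0765, 0.0949]
tcp_rot: [[-1.0, -0.013, -0.004], [-0.013, 1.0, -0.0], [0.004, 0.0, -1.0]]
force: [-3.8, -0.7, 7.2]
opening: 0.581
grasp_force: 3.6
```

View pics/s3.png

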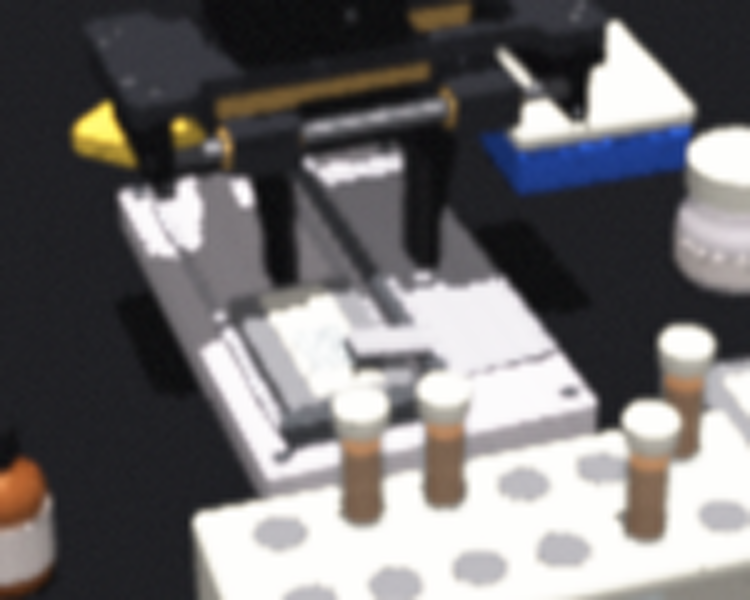

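The holder is under the raised jaw and close to the stop bar at (290,425), but there is no force jump yet. Continuing in 1 mm steps.

```bash
python3 -m pendant '[[-0.005,0,0,0,0,0,-0.17],[-0.01,0,0,0,0,0,-0.17],[-0.01,0,0,0,0,0,-0.17]]'
```

```text
time_s: 6.95
position: [0.5338, 0.0765, 0.0948]
tcp_rot: [[-1.0, -0.013, -0.007], [-0.013, 1.0, -0.0], [0.007, 0.0, -1.0]]
force: [-5.3, -0.1, 7.5]
opening: 0.587
grasp_force: 4.5
```

```bash
python3 -m pendant '[[-0.005,0,0,0,0,0,-0.17],[-0.01,0,0,0,0,0,-0.17],[-0.01,0,0,0,0,0,-0.17]]'
```

```text
time_s: 7.25
position: [0.5342, 0.0766, 0.0947]
tcp_rot: [[-1.0, -0.013, -0.011], [-0.013, 1.0, 0.0], [0.011, 0.0, -1.0]]
force: [-7.4, -2.5, 10.7]
opening: 0.583
grasp_force: 5.9
```

```bash
python3 -m pendant '[[-0.005,0,0,0,0,0,-0.17],[-0.01,0,0,0,0,0,-0.17],[-0.01,0,0,0,0,0,-0.17]]'
```

```text
time_s: 7.55
position: [0.5346, 0.0766, 0.0947]
tcp_rot: [[-1.0, -0.013, -0.015], [-0.013, 1.0, 0.0], [0.015, 0.0, -1.0]]
force: [-10.0, -3.1, 13.2]
opening: 0.585
grasp_force: 7.2
```

Stalled against the stop: force rises to 10 N and TCP x is 534.6, against 534.5 predicted for home. I'll back the pushing tip off a few mm with the clip still held, then rise.

```bash
python3 -m pendant '[[0.015,0,0,0,0,0,-0.17],[0.03,0,0,0,0,0,-0.17],[0.045,0,0,0,0,0,-0.17],[0.045,0,0,0,0,0,-0.17]]'; python3 - <<'E'
from h import *
im,d=capture("top"); save("pics/t1.png",im[148:262,212:296],5.2)
im,d=capture("scene"); save("pics/s4.png",im[180:240,215:295],8)
E
```

```text
time_s: 7.95
position: [0.5328, 0.0765, 0.0956]
tcp_rot: [[-1.0, -0.012, 0.004], [-0.012, 1.0, 0.0], [-0.004, 0.0, -1.0]]
force: [0.5, 1.7, 6.5]
opening: 0.585
grasp_force: 3.0
```

View pics/s4.png

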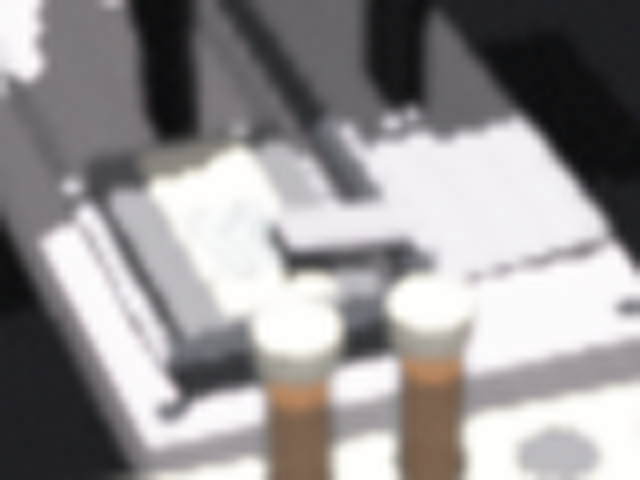

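The holder is against the stop bar (180,360) with the clip still held down and the jaw raised. Letting go now by rising slowly, then retreating.

```bash
python3 -m pendant '[[0,0,-0.02,0,0,0,-0.17],[0,0,-0.04,0,0,0,-0.17],[0,0,-0.07,0,0,0,-0.17],[0,0,-0.12,0,0,0,-0.17],[0,0,-0.25,0,0,0,-0.17],[0,0,-0.45,0,0,0,-0.17],[0,0,-0.7,0,0,0,-0.17],[0,0,-0.95,0,0,0,-0.17]]' && python3 -m pendant '[[0.2,0.2,-0.1,0,0,0,-0.17],[0.4,0.4,-0.1,0,0,0,-0.17],[0.6,0.6,-0.1,0,0,0,-0.17],[0.7,0.8,-0.1,0,0,0,-0.17],[0.7,1,-0.1,0,0,0,-0.17],[0.7,1,-0.1,0,0,0,-0.17],[0.7,1,-0.1,0,0,0,-0.17]]'; python3 - <<'E'
from h import *
im,d=capture("top"); save("pics/t2.png",im[148:262,212:296],5.2); np.savez("top2.npz",im=im,d=d)
E
```

```text
time_s: 8.85
position: [0.5306, 0.0764, 0.2866]
tcp_rot: [[-1.0, -0.013, -0.002], [-0.013, 1.0, -0.0], [0.002, -0.0, -1.0]]
force: [0.9, -0.1, -0.6]
opening: 0.587
grasp_force: 0.0
time_s: 9.55
position: [0.3882, 0.2755, 0.3052]
tcp_rot: [[-1.0, -0.017, 0.0], [-0.017, 1.0, -0.0], [-0.0, -0.0, -1.0]]
force: [0.1, 0.3, 0.0]
opening: 0.586
grasp_force: 0.0
```

View pics/t2.png

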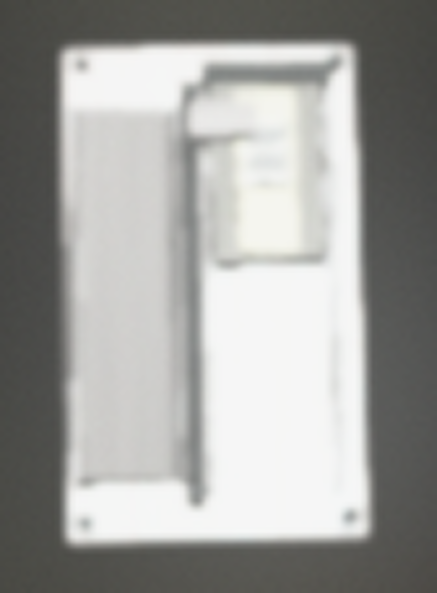

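The holder is home, with its front edge at the stop bar (crop y≈85) and its rear at y≈260, about 51 mm of travel. The jaw lies on it at (220,118), and the robot is clear.

```bash
python3 -c "
from h import *
print(bot.hand_in())"
```

```text
the job is handed in; nothing more can be done
None
```

The holder was pushed home against the stop with the clip held down, the jaw was then released onto it, and the job was handed in at about 10 s with the arm clear and nothing else touched as far as the pictures show.

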